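# Swing the magnifier arm to its last stop and relock its index plunger

### The job

Put the desk magnifier over the petri dish: pull up the T-handled locking plunger and turn it clockwise so that it stays out by itself and let go of it, then swing the arm with the plunger still held out past the middle notch. Turn the plunger back and feel for the last notch (the one by the dish), so that the pin drops fully home and locks the arm there. Leave the dish where it stands, and let go of everything at the end.

Things in the scene. Friction and masses are not known exactly. Their poses are not given: they have to be found in the camera images.
- stand: Fixed round black foot of the magnifier, 190 mm across; the arm's vertical pivot axis passes through its origin, which is level with the top of the desk mat. Its -x axis is the direction in which the arm points when joint swing_arm reads 0. The flat desk mat under it is 5 mm thick and is the zero of all heights below.
- plate_top (a point): Centre of the top of the fixed steel index plate, 82 mm radius, 20 to 36 mm above the mat, on the pivot axis. Three rim notches: long parking notch (arm at 0, about 0.19 rad of play each way), middle notch (arm at 0.62), last notch (arm at 1.15); these two are 13 mm wide, the pin 10 mm. The plate may be clamped up to 0.12 rad off either way: find the true notch by feel or sight.
- swing_arm (a joint): Angle of the arm about the pivot, rad: 0 in its parking place, grows counter-clockwise seen from above, stops at -0.2 and 1.5. It stays where it is left (friction of about 1 N at the post; about 3 N when the pin rubs on the plate). Near 0 at the start.
- plunger_lift (a joint): Height of the plunger pin above fully home, m: 0 when fully down in a notch, 0.015 when the pin's tip rides on top of the plate, 0.019 when parked (turned, resting on its collar), at most 0.026. A spring pulls it down with 5 N (down) to 9 N (up).
- plunger_turn (a joint): Turn of the plunger's T-bar, rad: 0 with its rib in the collar's slot, grows clockwise seen from above, stops at 1.25. It turns only when lifted by 0.019 or more; turned by 0.9 or more and let down, the rib rests on the collar and the plunger stays out. Turned back to within 0.15 of 0 the rib falls into the slot and the spring presses the pin down, on the plate or into a notch.
- plunger_grip (a point): Centre of the plunger's black T-bar, 60 x 16 x 24 mm (its x axis along the 60 mm, z up), on the arm 70 mm from the pivot; centre 126 mm above the mat when down. At turn 0 the bar points along the arm. The bar is pinched across its 16 mm; its underside is 14 mm above the collar (38 mm across) when down.
- post_grip (a point): Grip point of the arm's upright round black post, 19 mm thick, its top at 124 mm and this point at 112 mm above the mat, on the arm 135 mm from the pivot. The arm's flat bar below it is 30 mm wide, its top at 59 mm.
- lens_centre (a point): Centre of the magnifier's lens, a black round frame of 85 mm outside diameter, 48 to 59 mm above the mat, on the end of the arm 190 mm from the pivot.
- petri_dish: Loose round glass dish with lid, 96 mm across and 15 mm high, on the mat below the lens's last stop; origin at the centre of its underside.

How it is judged:
By the outcome, as a careful person would: the job done as asked, in the order asked, and still so for the second after the job is handed in, with the robot touching nothing.
It also fails if it takes over 72 s, if anything falls off the work surface, if the arm or the gripper's body presses on something with over 40 N, if the wrist force passes 120 N, or if a joint passes its speed limit or range.

### The arm

A 7-joint arm with a two-finger parallel gripper is mounted at the origin on a cart in front of the work surface, level with it; the furniture and walls round the work are solid. World frame = base frame: x ahead of the robot, y to its left, z up, the work surface at z = 0. Lengths are in m, angles in rad, forces in N, time in s.
With the tool pointing down it reaches from about 0.4 to 0.85 m from the base axis. Payload 4.5 kg.
Tool frame: the origin (TCP) lies at the very end of the fingers, on their centre line; the grasp point (between the pads) lies 19 mm behind it; z points along the fingers, x is the direction in which the jaws open and shut, and the axes are right-handed (so a half turn about z gives the same grasp; the last joint's range is limited). The gripper opens to 88 mm and grips with 3 to 60 N. Pads are 18 mm wide; open, the fingers measure 123 mm over their backs; the gripper's body (75 mm by 187 mm) begins 45 mm behind the grasp point.
Start: joints at [-1.155, 0.689, -0.195, 1.565, 0.157, 0.902, -0.215], TCP at [0.233, 0.58, 0.239] pointing down, gripper open.
Joint ranges: [-3.01, 3.01], [-0.46, 2.08], [-1.47, 1.51], [0.13, 2.56], [-1, 4.14], [0.04, 2.09], [-2.66, 2.66]. Speed limits (rad/s): [2.57, 2.57, 3.14, 3.14, 3.14, 3.14, 3.14].

### API

Orientations are given as a unit quaternion [x, y, z, w].
In Python, from plant import * gives the robot as it stands.
- The arm moves only by the tool apply_moves, never from a script. Its argument "series" is a list of rows, each an object of numbers: "x", "y", "z": the shift along the tool's x, y, z in units of 80 cm (1.0 is 80 cm); "wx", "wy", "wz": the turn, a rotation vector about the tool's x, y, z in units of pi rad (1.0 is pi rad); "fingers": the opening, from -1 (shut) to 1 (fully open), so that 0 is half open. In form: [{"x": .., "y": .., "z": .., "wx": .., "wy": .., "wz": .., "fingers": ..}, ...]. A call has 1 to 8 rows; each row shifts and turns the pose as measured when the row begins, along the tool's axes as they then stand; what a row does not reach is not made up. A row lasts 1/8 s, in which the tool goes at most 62.5 mm and 10.7 degrees, less where a joint would pass 70% of its speed; a pose out of reach is approached as far as the arm can. A call with a number of a shift or a turn outside -1 to 1 is refused whole. A call with a gripper value outside its range is refused whole. The fingers move at their own pace and stop on an object; "force" is the grip in N (left out, the last holds). Time passes only in rows, so rows that do not move let the fingers close. It gives the time, the measured TCP pose, the force and the opening at its end, in the units of the state.
- get_state(): the state, without advancing time (a new reading comes with each control period).
- snapshot(name): name is "scene" or "top" or "wrist"; returns (picture, depth): 480x640x3 uint8, red, green, blue; 480x640 float32, m along the optical axis (not along the pixel's ray), 0 where there is no reading.
- camera_model(name): a dict with "camera_matrix" (3x3 intrinsics, pixels), "world_from_camera" (4x4, takes a point from camera to world coordinates). Camera axes: x right, y up, looking along -z (the intrinsics and any distortion apply to the point x, -y, -z); pixel columns grow to the right and rows downward; lengths in m; the calibration is good to about 2 mm. A picture is of the moment at which its call begins: read the wrist's pose just before it. camera_model takes no time and is no camera call; for the wrist camera it gives the pose at the moment of the call.
- finish_job(): hands the job in, once; it reports no verdict.
The state is a dict: "clock": time; "q": joint angles; "qd": joint speeds; "joint_torque": joint torques, N m; "tool_pos": TCP position; "eef_rot": TCP orientation; "contact_force": force on the tool from outside, world axes, zero at the start; "moment": the same for the moment, N m; "opening": opening from 0.0 (shut) to 1.0 (fully open).
Only numpy, scipy, OpenCV 4.12 (cv2) and the standard library are available. Lean on these libraries where they do the work, as an engineer would, in place of code of your own. Each camera call takes 0.05 s, during which the arm holds its last target. There are 200 camera calls.

## Working session

There is one attempt and no reset: what is moved stays moved. The work goes in short steps, Python scripts to look and compute and a tool call to move; the robot and the scene stay as the last step left them, time stands still between calls to the robot, and variables do not carry over. Pictures are saved under pics/ and viewed, about 8 in all and at most 12, crops included, and the job is handed in when it is done.

Besides the shell and the picture viewer there is one more tool, called after "Emit:" by a JSON object that holds its "op" and its "data", one argument or row to a line. apply_moves: Moves the arm, as the interface text tells. Its arguments: {"type":"object","properties":{"series":{"type":"array","items":{"type":"object","properties":{"x":{"type":"number"},"y":{"type":"number"},"z":{"type":"number"},"wx":{"type":"number"},"wy":{"type":"number"},"wz":{"type":"number"},"fingers":{"type":"number"}}}},"force":{"type":"number"}},"required":["series"]}

```bash
mkdir -p pics
cat > h.py <<'E'
from plant import *
import numpy as np, cv2
from scipy.spatial.transform import Rotation as R
def snap(name,fn):
    st=get_state(); M=camera_model(name); p,d=snapshot(name)
    cv2.imwrite('pics/'+fn+'.png',p[:,:,::-1]); np.savez('pics/'+fn+'.npz',p=p,d=d,K=M['camera_matrix'],T=M['world_from_camera'])
    return st,M,p,d
def cloud(d,K,T):
    K=np.array(K);T=np.array(T)
    v,u=np.mgrid[0:480,0:640]
    x=(u-K[0,2])/K[0,0]*d; y=(v-K[1,2])/K[1,1]*d
    P=np.stack([x,-y,-d],-1)
    return P@T[:3,:3].T+T[:3,3]
E
python3 - <<'E'
from h import *
for n in ['scene','top']:
    st,M,p,d=snap(n,n+'0'); print(n,{k:np.round(np.array(v),3).tolist() if not isinstance(v,str) else v for k,v in M.items()})
print(get_state())
a=cv2.imread('pics/scene0.png');b=cv2.imread('pics/top0.png')
E
```

```text
scene {'camera_matrix': [[617.003, 0.0, 310.636], [0.0, 617.003, 236.369], [0.0, 0.0, 1.0]], 'world_from_camera': [[-0.458, 0.52, -0.721, -0.178], [-0.889, -0.258, 0.379, 0.549], [0.011, 0.814, 0.58, 0.582], [0.0, 0.0, 0.0, 1.0]]}
top {'camera_matrix': [[547.219, 0.0, 315.059], [0.0, 547.219, 236.861], [0.0, 0.0, 1.0]], 'world_from_camera': [[-0.116, 0.972, -0.204, 0.262], [-0.993, -0.113, 0.026, 0.252], [0.002, 0.206, 0.979, 0.953], [0.0, 0.0, 0.0, 1.0]]}
{'clock': 0.1, 'q': array([-1.15519212,  0.68989629, -0.19452378,  1.56617485,  0.15726742,
        0.90251674, -0.21507925]), 'qd': array([ 0.0008397 , -0.00146923, -0.00088422, -0.00257933, -0.00149412,
       -0.00024328, -0.00038513]), 'joint_torque': array([-1.55976708e-03, -5.28501248e+01, -1.27112981e+00, -1.53838652e+01,
       -5.25578123e-02,  1.99520051e-03,  4.57598503e-05]), 'tool_pos': array([0.23270092, 0.57948141, 0.23801008]), 'eef_rot': array([ 8.28410511e-01,  5.60120861e-01, -6.40005003e-04,  4.86988365e-04]), 'contact_force': array([0.16861945, 0.02834942, 0.0684944 ]), 'moment': array([ 0.0336088 ,  0.01223735, -0.01862529]), 'opening': 1.0025565907399434}
```

View pics/top0.png

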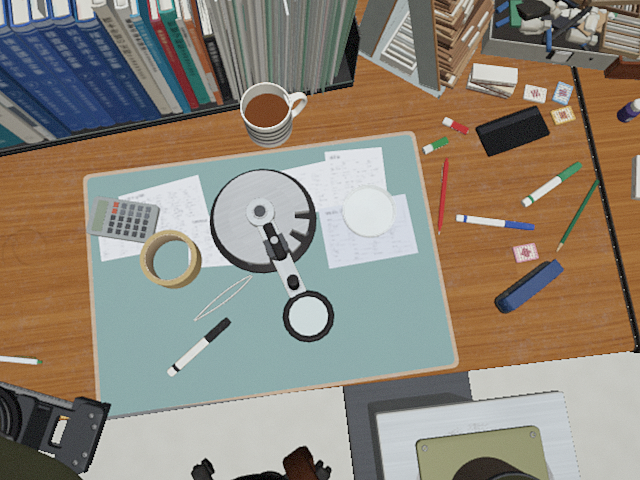

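View pics/scene0.png

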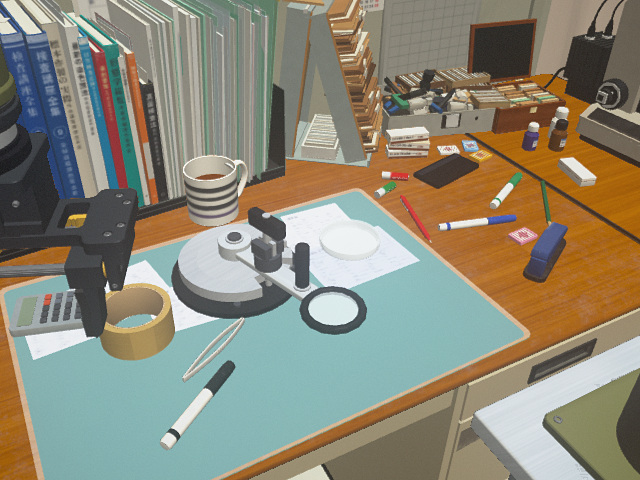

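Top view: plate hub (260,212), T-bar (275,240), post (293,283), lens (308,316), dish (369,212), last notches on the plate's right side at (305,215) and (298,238). The scene view shows the same, with nothing in the way of the T-bar but the mug behind.

Run:
```python
from h import *
W={}
for n in ['top0','scene0']:
    z=np.load(f'pics/{n}.npz'); W[n]=(cloud(z['d'],z['K'],z['T']),z['p'])
C,p=W['top0']
for nm,u,v in [('mat',380,330),('hub',260,212),('plate',235,225),('Tbar',272,235),('Tbar',279,248),('post',292,281),('lens',308,316),('dish',369,212),('mug',268,120),('notchL',305,215),('n2',298,240)]:
    print(nm,np.round(C[v,u],4))
zm=C[330,380,2]
print('mat z',zm)
for n,(C,p) in W.items():
    H=C[...,2]-zm; dark=p.max(2)<70
    hb=C[212,260] if n=='top0' else hb
    near=np.hypot(C[...,0]-hb[0],C[...,1]-hb[1])<.25
    for nm,lo,hi in [('tbar',.130,.142),('post',.118,.1285),('lens',.05,.063)]:
        m=near&(H>lo)&(H<hi)&dark
        P=C[m]
        if len(P)>5:
            r=cv2.minAreaRect((P[:,:2]*1000).astype(np.float32)); print(n,nm,len(P),P.mean(0).round(4),np.round(r[0],1),np.round(r[1],1),round(r[2],1))
    m=near&(H>.03)&(H<.042)&~dark
    P=C[m]
    print(n,'plate',cv2.minEnclosingCircle((P[:,:2]*1000).astype(np.float32)),np.median(P[:,2]))
```

```text
mat [0.2851 0.1352 0.0031]
hub [0.4971 0.3143 0.0757]
plate [0.4888 0.3616 0.0399]
Tbar [0.4416 0.2951 0.1411]
Tbar [0.4203 0.2865 0.1419]
post [0.2619 0.2523 0.9533]
lens [0.3195 0.2549 0.0587]
dish [0.4902 0.1276 0.0186]
mug [0.6682 0.286  0.0522]
notchL [0.4987 0.2402 0.0153]
n2 [0.4508 0.2573 0.0374]
mat z 0.0030805930860332564
top0 tbar 348 [0.4661 0.2992 0.1407] [570.3 321.6] [337.9  20.6] 12.2
top0 post 140 [0.4717 0.2956 0.1271] [554.7 313.9] [390.4  50.1] 18.1
top0 lens 777 [0.338  0.2592 0.0619] [510.5 286.3] [467.4  81.5] 9.4
top0 plate ((566.6987915039062, 361.1705322265625), 213.1678924560547) 0.03979177937257922
scene0 tbar 125 [0.583  0.3285 0.1387] [578.3 323.9] [325.3  18.2] 11.3
scene0 post 104 [0.5723 0.3263 0.1267] [572.5 323.2] [342.   22.2] 12.0
scene0 lens 72 [0.7193 0.3531 0.0598] [515.7 309.9] [451.1  24.9] 11.0
scene0 plate ((568.2669677734375, 364.6612548828125), 214.952392578125) 0.040900476257739626
```

Run:
```python
from h import *
zm=.004
for n in ['top0','scene0']:
    z=np.load(f'pics/{n}.npz'); C=cloud(z['d'],z['K'],z['T']); p=z['p']; H=C[...,2]-zm; dark=p.max(2)<70
    ok=(z['d']>0)&(C[...,0]<.6)&(C[...,0]>.2)&(C[...,1]>.05)&(C[...,1]<.42)
    def rep(nm,m,circ=False):
        P=C[ok&m]
        if len(P)<5: print(n,nm,'none');return
        f=(P[:,:2]*1000).astype(np.float32)
        print(n,nm,len(P),P.mean(0).round(4), np.round(cv2.minEnclosingCircle(f)[0],1) if circ else '',round(cv2.minEnclosingCircle(f)[1],1) if circ else [np.round(x,1) for x in cv2.minAreaRect(f)])
    X,Y=C[...,0],C[...,1]
    rep('tbar',(H>.128)&(H<.142)&dark&(X<.48)&(X>.39))
    rep('post',(H>.10)&(H<.13)&(X<.40)&(Y<.30))
    rep('lens',(H>.05)&(H<.066)&dark&(X<.375)&(Y<.31),True)
    rep('plate',(H>.031)&(H<.039)&(Y>.22)&(Y<.41)&(X>.39),True)
    rep('dish',(H>.011)&(H<.019)&(np.hypot(X-.49,Y-.128)<.06),True)
z=np.load('pics/top0.npz');d=z['d']
print(z['d'][276:290,284:302:2].round(3))
```

```text
top0 tbar 312 [0.431  0.2919 0.1409]  [array([433.2, 292.2]), array([58.5, 15.4]), np.float64(18.6)]
top0 post 133 [0.3716 0.2715 0.1255]  [array([372.2, 271.7]), array([18.1, 17.6]), np.float64(39.2)]
top0 lens 741 [0.3181 0.2545 0.062 ] [326.4 258.2] 48.4
top0 plate 5160 [0.5065 0.3194 0.0397] [500.7 314.8] 82.5
top0 dish 2221 [0.4941 0.1263 0.019 ] [495.1 126.2] 48.5
scene0 tbar 72 [0.4433 0.3028 0.1376]  [array([438.9, 296. ]), array([40. , 14.9]), np.float64(18.0)]
scene0 post 327 [0.3677 0.2741 0.1203]  [array([371.2, 272.6]), array([19.2, 19.1]), np.float64(30.7)]
scene0 lens none
scene0 plate 3821 [0.4925 0.3404 0.0408] [500.2 316.7] 85.0
scene0 dish 1835 [0.4902 0.1291 0.0203] [493.4 126.7] 50.0
[[0.897 0.894 0.833 0.832 0.832 0.831 0.831 0.896 0.9  ]
 [0.898 0.898 0.832 0.832 0.832 0.829 0.829 0.834 0.898]
 [0.896 0.894 0.834 0.831 0.83  0.831 0.83  0.831 0.896]
 [0.894 0.895 0.83  0.83  0.831 0.826 0.832 0.832 0.896]
 [0.894 0.896 0.829 0.83  0.829 0.828 0.83  0.829 0.894]
 [0.893 0.895 0.829 0.829 0.    0.827 0.83  0.829 0.892]
 [0.894 0.895 0.828 0.824 0.828 0.828 0.83  0.831 0.892]
 [0.894 0.895 0.829 0.826 0.83  0.828 0.826 0.834 0.893]
 [0.896 0.892 0.848 0.829 0.831 0.829 0.829 0.845 0.89 ]
 [0.952 0.892 0.889 0.831 0.829 0.83  0.837 0.854 0.891]
 [0.952 0.895 0.889 0.847 0.84  0.837 0.848 0.867 0.891]
 [0.951 0.893 0.889 0.864 0.853 0.852 0.859 0.876 0.889]
 [0.953 0.892 0.89  0.887 0.868 0.868 0.867 0.891 0.891]
 [0.949 0.951 0.893 0.89  0.881 0.877 0.884 0.887 0.897]]
```

Run:
```python
from h import *
z=np.load('pics/top0.npz');K,T=z['K'],z['T']
C=cloud(z['d'],K,T);p=z['p'];c=np.array([.5005,.315])
M=np.linalg.inv(T)
for r in (.072,.077):
  th=np.radians(np.arange(190,300,1.5)); out=[]
  for t in th:
    P=M@np.array([*(c+r*np.array([np.cos(t),np.sin(t)])),.041,1]); x=P[0]/-P[2];y=-P[1]/-P[2]
    u,v=K[0,0]*x+K[0,2],K[1,1]*y+K[1,2]; out.append((round(np.degrees(t),1),int(p[int(round(v)),int(round(u))].max())))
  print(r,out)
cr=p[140:300,190:420,::-1]; cv2.imwrite('pics/c1.png',cv2.resize(cr,None,fx=3.4,fy=3.4,interpolation=2))
```

```text
0.072 [(np.float64(190.0), 106), (np.float64(191.5), 89), (np.float64(193.0), 36), (np.float64(194.5), 39), (np.float64(196.0), 47), (np.float64(197.5), 55), (np.float64(199.0), 48), (np.float64(200.5), 53), (np.float64(202.0), 51), (np.float64(203.5), 55), (np.float64(205.0), 29), (np.float64(206.5), 58), (np.float64(208.0), 108), (np.float64(209.5), 98), (np.float64(211.0), 94), (np.float64(212.5), 142), (np.float64(214.0), 163), (np.float64(215.5), 203), (np.float64(217.0), 195), (np.float64(218.5), 196), (np.float64(220.0), 195), (np.float64(221.5), 195), (np.float64(223.0), 198), (np.float64(224.5), 197), (np.float64(226.0), 203), (np.float64(227.5), 181), (np.float64(229.0), 37), (np.float64(230.5), 50), (np.float64(232.0), 56), (np.float64(233.5), 62), (np.float64(235.0), 57), (np.float64(236.5), 68), (np.float64(238.0), 102), (np.float64(239.5), 166), (np.float64(241.0), 199), (np.float64(242.5), 197), (np.float64(244.0), 196), (np.float64(245.5), 197), (np.float64(247.0), 195), (np.float64(248.5), 196), (np.float64(250.0), 201), (np.float64(251.5), 201), (np.float64(253.0), 
[... 2008 characters left out ...]
7), (np.float64(260.5), 51), (np.float64(262.0), 52), (np.float64(263.5), 53), (np.float64(265.0), 52), (np.float64(266.5), 69), (np.float64(268.0), 110), (np.float64(269.5), 137), (np.float64(271.0), 204), (np.float64(272.5), 200), (np.float64(274.0), 196), (np.float64(275.5), 195), (np.float64(277.0), 196), (np.float64(278.5), 192), (np.float64(280.0), 193), (np.float64(281.5), 193), (np.float64(283.0), 200), (np.float64(284.5), 197), (np.float64(286.0), 199), (np.float64(287.5), 196), (np.float64(289.0), 199), (np.float64(290.5), 197), (np.float64(292.0), 199), (np.float64(293.5), 196), (np.float64(295.0), 200), (np.float64(296.5), 200), (np.float64(298.0), 201), (np.float64(299.5), 198)]
```

View pics/c1.png

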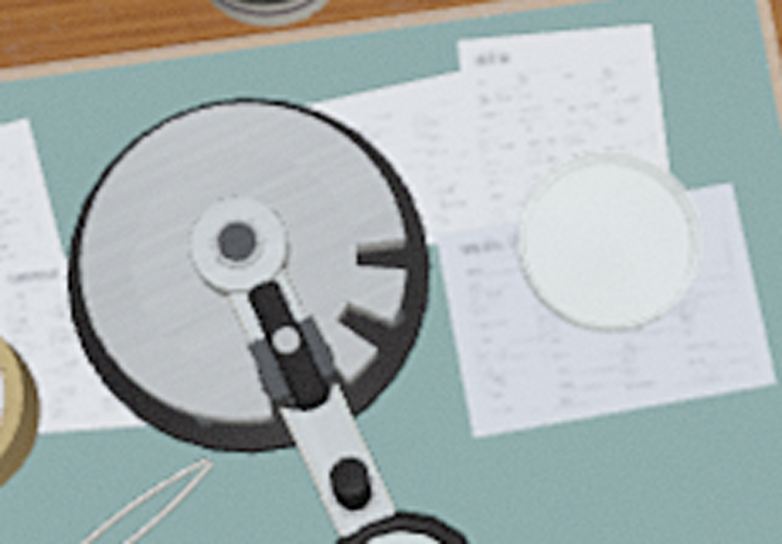

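Middle notch sits at azimuth ≈234°, last notch ≈264.8°, arm now 198.6°, pivot (0.5005,0.315), T-bar (0.4335,0.292). Going above the T-bar.

Emit:
{"op": "apply_moves", "data": {
  "series": [
    {"x": -0.03, "y": 0.046, "fingers": 0},
    {"x": -0.03, "y": 0.046},
    {"x": -0.03, "y": 0.046},
    {"x": -0.03, "y": 0.046},
    {"x": -0.03, "y": 0.046},
    {"x": -0.03, "y": 0.046},
    {"x": -0.03, "y": 0.046},
    {"x": -0.03, "y": 0.046}
  ]
}}

```text
schema error: expected keys x, y, z, wx, wy, wz, fingers
```

Emit:
{"op": "apply_moves", "data": {
  "series": [
    {"wz": -0.056},
    {"wz": -0.056},
    {"wz": -0.056},
    {"wz": -0.056},
    {}
  ]
}}

```text
schema error: expected keys x, y, z, wx, wy, wz, fingers
```

```bash
cat >> h.py <<'E'
def go(x,y,z,yaw):
    s=get_state(); r=R.from_quat(s['eef_rot']); c,q=np.cos(np.radians(yaw)),np.sin(np.radians(yaw))
    G=R.from_matrix(np.array([[c,q,0],[q,-c,0],[0,0,-1]]))
    print('t',s['clock'],'pos',s['tool_pos'].round(4),'yaw',round(float(np.degrees(np.arctan2(*r.as_matrix()[[1,0],0]))),1),'F',s['contact_force'].round(1),'M',s['moment'].round(2),'open',round(s['opening'],3),'q7',s['q'][6].round(2))
    print('shift units',(r.inv().apply(np.array([x,y,z])-s['tool_pos'])/.8).round(4),'turn units',((r.inv()*G).as_rotvec()/np.pi).round(4))
E
python3 - <<'E'
from h import *
go(.4335,.2923,.115,108.6)
st,M,p,d=snap('wrist','w1'); print(np.array(M['world_from_camera']).round(3).tolist(),np.array(M['camera_matrix']).round(1).tolist())
C=cloud(d,M['camera_matrix'],M['world_from_camera']); H=C[...,2]
m=(d>0)&(H>.132)&(H<.15)&(np.hypot(C[...,0]-.4335,C[...,1]-.292)<.05)&(p.max(2)<80)
f=(C[m][:,:2]*1000).astype(np.float32); print(m.sum(),C[m].mean(0),cv2.minAreaRect(f) if len(f)>5 else '')
E
```

```text
t 0.1 pos [0.2327 0.5795 0.238 ] yaw 68.1 F [0.2 0.  0.1] M [ 0.03  0.01 -0.02] open 1.003 q7 -0.22
shift units [-0.2394  0.3666  0.1542] turn units [-2.000e-04  5.000e-04 -2.248e-01]
[[0.371, -0.884, -0.283, 0.16], [0.928, 0.354, 0.114, 0.609], [-0.0, -0.305, 0.952, 0.384], [0.0, 0.0, 0.0, 1.0]] [[346.2, 0.0, 316.8], [0.0, 346.2, 234.2], [0.0, 0.0, 1.0]]
0 [nan nan nan] <stdin>:6: RuntimeWarning: Mean of empty slice.
  ret = um.true_divide(
```

View pics/w1.png

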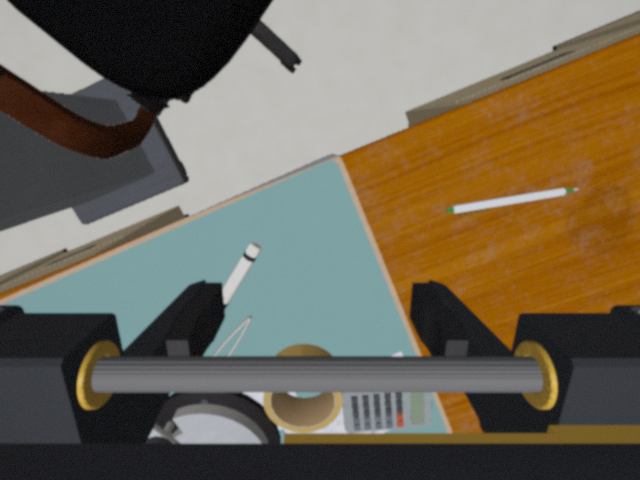

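All seven keys are needed in every row; the picture (4th) just shows the start pose. Retrying.

Emit:
{"op": "apply_moves", "data": {
  "series": [
    {"x": -0.03, "y": 0.046, "z": 0, "wx": 0, "wy": 0, "wz": 0, "fingers": 0},
    {"x": -0.03, "y": 0.046, "z": 0, "wx": 0, "wy": 0, "wz": 0, "fingers": 0},
    {"x": -0.03, "y": 0.046, "z": 0, "wx": 0, "wy": 0, "wz": 0, "fingers": 0},
    {"x": -0.03, "y": 0.046, "z": 0, "wx": 0, "wy": 0, "wz": 0, "fingers": 0},
    {"x": -0.03, "y": 0.046, "z": 0, "wx": 0, "wy": 0, "wz": 0, "fingers": 0},
    {"x": -0.03, "y": 0.046, "z": 0, "wx": 0, "wy": 0, "wz": 0, "fingers": 0},
    {"x": -0.03, "y": 0.046, "z": 0, "wx": 0, "wy": 0, "wz": 0, "fingers": 0},
    {"x": -0.03, "y": 0.046, "z": 0, "wx": 0, "wy": 0, "wz": 0, "fingers": 0}
  ]
}}

```text
clock: 1.15
tool_pos: [0.4374, 0.2866, 0.2357]
eef_rot: [0.826, 0.564, -0.002, -0.001]
contact_force: [0.5, 0.1, -0.3]
opening: 0.5
```

Emit:
{"op": "apply_moves", "data": {
  "series": [
    {"x": 0, "y": 0, "z": 0, "wx": 0, "wy": 0, "wz": -0.056, "fingers": 0},
    {"x": 0, "y": 0, "z": 0, "wx": 0, "wy": 0, "wz": -0.056, "fingers": 0},
    {"x": 0, "y": 0, "z": 0, "wx": 0, "wy": 0, "wz": -0.056, "fingers": 0},
    {"x": 0, "y": 0, "z": 0, "wx": 0, "wy": 0, "wz": -0.056, "fingers": 0},
    {"x": 0, "y": 0, "z": 0, "wx": 0, "wy": 0, "wz": 0, "fingers": 0}
  ]
}}

```text
clock: 1.78
tool_pos: [0.4402, 0.2803, 0.2345]
eef_rot: [0.577, 0.817, -0.004, -0.0]
contact_force: [0.2, 0.4, -0.5]
opening: 0.501
```

Run:
```python
from h import *
go(.4335,.2923,.115,108.6)
st,M,p,d=snap('wrist','w2')
C=cloud(d,M['camera_matrix'],M['world_from_camera']); H=C[...,2]
for nm,x,y,lo in [('tbar',.4335,.292,.132),('post',.372,.272,.12)]:
    m=(d>0)&(H>lo)&(H<.15)&(np.hypot(C[...,0]-x,C[...,1]-y)<.05)&(p.max(2)<90)
    f=(C[m][:,:2]*1000).astype(np.float32); print(nm,m.sum(),C[m].mean(0) if len(f) else '',cv2.minAreaRect(f) if len(f)>5 else '')
```

```text
t 1.775 pos [0.4402 0.2803 0.2345] yaw 109.5 F [ 0.2  0.4 -0.5] M [ 0.07 -0.   -0.01] open 0.501 q7 0.89
shift units [ 0.0175 -0.002   0.1494] turn units [-0.0019  0.0012  0.0052]
tbar 1439 [0.43160135 0.29030906 0.14179697] ((434.16009521484375, 291.5483093261719), (57.93015670776367, 16.01473617553711), 18.85589027404785)
post 985 [0.39294454 0.27727546 0.13429042] ((392.3399353027344, 277.7843322753906), (57.60404968261719, 17.802387237548828), 19.56118392944336)
```

View pics/w2.png

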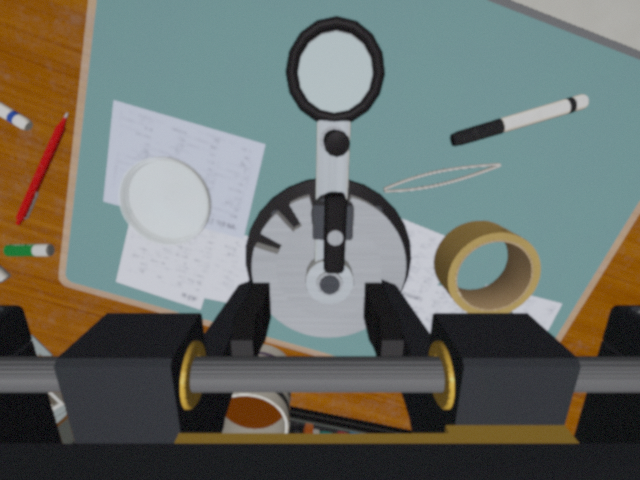

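Picture 5 (wrist): T-bar at (335,232) between the open jaws' line, post (336,142), lens (335,68); alignment right. Descending.

Emit:
{"op": "apply_moves", "data": {
  "series": [
    {"x": 0.017, "y": -0.002, "z": 0, "wx": -0.002, "wy": 0.001, "wz": 0.005, "fingers": 0},
    {"x": 0, "y": 0, "z": 0.05, "wx": 0, "wy": 0, "wz": 0, "fingers": 0},
    {"x": 0, "y": 0, "z": 0.04, "wx": 0, "wy": 0, "wz": 0, "fingers": 0},
    {"x": 0, "y": 0, "z": 0.03, "wx": 0, "wy": 0, "wz": 0, "fingers": 0},
    {"x": 0, "y": 0, "z": 0, "wx": 0, "wy": 0, "wz": 0, "fingers": 0}
  ]
}}

```text
clock: 2.45
tool_pos: [0.4351, 0.2939, 0.1367]
eef_rot: [0.591, 0.807, 0.001, 0.001]
contact_force: [-1.1, 0.1, -0.4]
opening: 0.497
```

```bash
python3 -c "
from h import *
go(.4338,.292,.114,108.7)"
```

```text
t 2.45 pos [0.4351 0.2939 0.1367] yaw 107.6 F [-1.1  0.1 -0.4] M [0.08 0.01 0.02] open 0.497 q7 0.73
shift units [-0.0018 -0.0023  0.0284] turn units [ 0.0012  0.0003 -0.0061]
```

Emit:
{"op": "apply_moves", "data": {
  "series": [
    {"x": -0.001, "y": -0.002, "z": 0.015, "wx": 0.001, "wy": 0, "wz": -0.006, "fingers": 0},
    {"x": 0, "y": 0, "z": 0.013, "wx": 0, "wy": 0, "wz": 0, "fingers": 0},
    {"x": 0, "y": 0, "z": 0, "wx": 0, "wy": 0, "wz": 0, "fingers": -0.7},
    {"x": 0, "y": 0, "z": 0, "wx": 0, "wy": 0, "wz": 0, "fingers": -1},
    {"x": 0, "y": 0, "z": 0, "wx": 0, "wy": 0, "wz": 0, "fingers": -1},
    {"x": 0, "y": 0, "z": 0, "wx": 0, "wy": 0, "wz": 0, "fingers": -1}
  ],
  "force": 25
}}

```text
clock: 3.2
tool_pos: [0.4354, 0.2928, 0.1153]
eef_rot: [0.584, 0.812, 0.001, 0.002]
contact_force: [0.3, 0.5, -2.9]
opening: 0.18
```

```bash
python3 -c "
from h import *
go(.4338,.292,.136,108.7)"
```

```text
t 3.2 pos [0.4354 0.2928 0.1153] yaw 108.5 F [ 0.3  0.5 -2.9] M [ 0.15 -0.   -0.13] open 0.18 q7 0.72
shift units [-0.0003 -0.0022 -0.0258] turn units [ 0.0014  0.0003 -0.001 ]
```

Emit:
{"op": "apply_moves", "data": {
  "series": [
    {"x": 0, "y": 0, "z": -0.012, "wx": 0, "wy": 0, "wz": 0, "fingers": -1},
    {"x": 0, "y": 0, "z": -0.012, "wx": 0, "wy": 0, "wz": 0, "fingers": -1},
    {"x": 0, "y": 0, "z": -0.004, "wx": 0, "wy": 0, "wz": 0, "fingers": -1},
    {"x": 0, "y": 0, "z": 0, "wx": 0, "wy": 0, "wz": 0, "fingers": -1}
  ]
}}

```text
clock: 3.7
tool_pos: [0.4353, 0.2927, 0.1382]
eef_rot: [0.584, 0.812, 0.001, 0.001]
contact_force: [1.6, 0.7, -9.6]
opening: 0.176
```

```bash
python3 -c "
from h import *
go(.4338,.292,.138,45)"
```

```text
t 3.7 pos [0.4353 0.2927 0.1382] yaw 108.5 F [ 1.6  0.7 -9.6] M [ 0.34 -0.29 -0.07] open 0.176 q7 0.75
shift units [-0.0002 -0.002   0.0003] turn units [ 0.0011 -0.0005  0.3528]
```

Emit:
{"op": "apply_moves", "data": {
  "series": [
    {"x": 0, "y": 0, "z": 0, "wx": 0, "wy": 0, "wz": 0.05, "fingers": -1},
    {"x": 0, "y": 0, "z": 0, "wx": 0, "wy": 0, "wz": 0.05, "fingers": -1},
    {"x": 0, "y": 0, "z": 0, "wx": 0, "wy": 0, "wz": 0.05, "fingers": -1}
  ]
}}

```text
clock: 4.08
tool_pos: [0.4353, 0.2923, 0.1376]
eef_rot: [0.762, 0.648, 0.001, 0.001]
contact_force: [1.2, -0.5, -9.4]
opening: 0.182
```

```bash
python3 -c "
from h import *
go(.4338,.292,.138,45)"
```

```text
t 4.075 pos [0.4353 0.2923 0.1376] yaw 80.7 F [ 1.2 -0.5 -9.4] M [ 0.11 -0.32  0.1 ] open 0.182 q7 0.42
shift units [-0.0006 -0.0018 -0.0005] turn units [ 0.0007 -0.0006  0.1985]
```

Emit:
{"op": "apply_moves", "data": {
  "series": [
    {"x": 0, "y": 0, "z": 0, "wx": 0, "wy": 0, "wz": 0.05, "fingers": -1},
    {"x": 0, "y": 0, "z": 0, "wx": 0, "wy": 0, "wz": 0.05, "fingers": -1},
    {"x": 0, "y": 0, "z": 0, "wx": 0, "wy": 0, "wz": 0.05, "fingers": -1},
    {"x": 0, "y": 0, "z": 0, "wx": 0, "wy": 0, "wz": 0.045, "fingers": -1},
    {"x": 0, "y": 0, "z": 0, "wx": 0, "wy": 0, "wz": 0, "fingers": -1}
  ]
}}

```text
clock: 4.7
tool_pos: [0.435, 0.2918, 0.1365]
eef_rot: [0.925, 0.38, 0.001, 0.001]
contact_force: [2.0, 0.2, -10.5]
opening: 0.179
```

```bash
python3 -c "
from h import *
go(.4338,.292,.134,45)"
```

```text
t 4.7 pos [0.435  0.2918 0.1365] yaw 44.6 F [  2.    0.2 -10.5] M [ 0.   -0.54 -0.02] open 0.179 q7 0.02
shift units [-0.0009 -0.0013  0.0031] turn units [ 0.0007 -0.0002 -0.002 ]
```

Emit:
{"op": "apply_moves", "data": {
  "series": [
    {"x": 0, "y": 0, "z": 0.003, "wx": 0, "wy": 0, "wz": 0, "fingers": -1},
    {"x": 0, "y": 0, "z": 0.002, "wx": 0, "wy": 0, "wz": 0, "fingers": -1},
    {"x": 0, "y": 0, "z": 0, "wx": 0, "wy": 0, "wz": 0, "fingers": -1}
  ]
}}

```text
clock: 5.08
tool_pos: [0.4351, 0.2918, 0.1344]
eef_rot: [0.924, 0.383, 0.001, 0.001]
contact_force: [0.4, -0.2, -9.8]
opening: 0.181
```

Emit:
{"op": "apply_moves", "data": {
  "series": [
    {"x": 0, "y": 0, "z": 0, "wx": 0, "wy": 0, "wz": 0, "fingers": -0.3},
    {"x": 0, "y": 0, "z": 0, "wx": 0, "wy": 0, "wz": 0, "fingers": 0},
    {"x": 0, "y": 0, "z": 0, "wx": 0, "wy": 0, "wz": 0, "fingers": 0},
    {"x": 0, "y": 0, "z": -0.04, "wx": 0, "wy": 0, "wz": 0, "fingers": 0},
    {"x": 0, "y": 0, "z": -0.06, "wx": 0, "wy": 0, "wz": 0, "fingers": 0},
    {"x": 0, "y": 0, "z": -0.03, "wx": 0, "wy": 0, "wz": 0, "fingers": 0},
    {"x": 0, "y": 0, "z": 0, "wx": 0, "wy": 0, "wz": 0, "fingers": 0}
  ]
}}

```text
clock: 5.95
tool_pos: [0.4342, 0.2933, 0.2419]
eef_rot: [0.923, 0.385, 0.001, -0.0]
contact_force: [-0.6, 0.7, -0.6]
opening: 0.501
```

```bash
cat >> h.py <<'E'
def look(fn,name='wrist',zb=(.12,.17),zp=(.115,.14),tb=None,po=None):
    st,M,p,d=snap(name,fn)
    C=cloud(d,M['camera_matrix'],M['world_from_camera']); H=C[...,2]
    for nm,c,(lo,hi),r in [('tbar',tb,zb,.036),('post',po,zp,.022)]:
        if c is None: continue
        m=(d>0)&(H>lo)&(H<hi)&(np.hypot(C[...,0]-c[0],C[...,1]-c[1])<r)&(p.max(2)<100)
        P=C[m]
        if len(P)>5:
            P=P[P[:,2]>np.percentile(P[:,2],90)-.006]
            print(fn,nm,len(P),'top z',np.median(P[:,2]).round(4),[np.round(a,1) for a in cv2.minAreaRect((P[:,:2]*1000).astype(np.float32))])
        else: print(fn,nm,'none')
E
python3 - <<'E'
from h import *
look('w3',tb=(.434,.292),po=(.372,.272)); look('t3','top',tb=(.434,.292),po=(.372,.272))
go(.372,.2715,.21,108.7)
E
```

```text
w3 tbar 1514 top z 0.161 [array([434.6, 293.3]), array([15.4, 58.8]), np.float64(44.7)]
w3 post 451 top z 0.1282 [array([373.2, 273.3]), array([16.7, 17.8]), np.float64(89.6)]
t3 tbar 82 top z 0.1603 [array([419. , 307.6]), array([15. , 17.9]), np.float64(44.4)]
t3 post 102 top z 0.1274 [array([371.3, 273.5]), array([16.7, 15.6]), np.float64(18.8)]
t 6.05 pos [0.4332 0.2924 0.2399] yaw 45.2 F [-0.7 -0.3 -0.7] M [-0.03  0.04  0.02] open 0.5 q7 0.04
shift units [-0.0724 -0.0358  0.0375] turn units [-3.000e-04  3.000e-04 -3.526e-01]
```

Plunger stands by itself 19 mm up (T-bar top 0.161 vs 0.142). Now to the post.

Emit:
{"op": "apply_moves", "data": {
  "series": [
    {"x": 0, "y": 0, "z": 0, "wx": 0, "wy": 0, "wz": -0.058, "fingers": 0},
    {"x": 0, "y": 0, "z": 0, "wx": 0, "wy": 0, "wz": -0.058, "fingers": 0},
    {"x": 0, "y": 0, "z": 0, "wx": 0, "wy": 0, "wz": -0.058, "fingers": 0},
    {"x": 0, "y": 0, "z": 0, "wx": 0, "wy": 0, "wz": -0.058, "fingers": 0},
    {"x": 0, "y": 0, "z": 0, "wx": 0, "wy": 0, "wz": -0.058, "fingers": 0},
    {"x": 0, "y": 0, "z": 0, "wx": 0, "wy": 0, "wz": -0.058, "fingers": 0},
    {"x": 0, "y": 0, "z": 0, "wx": 0, "wy": 0, "wz": -0.058, "fingers": 0},
    {"x": 0, "y": 0, "z": 0, "wx": 0, "wy": 0, "wz": 0, "fingers": 0}
  ]
}}

```text
clock: 7.05
tool_pos: [0.4263, 0.2881, 0.2264]
eef_rot: [0.497, 0.868, -0.012, -0.007]
contact_force: [-0.2, -0.2, 0.3]
opening: 0.5
```

```bash
python3 -c "
from h import *
go(.3725,.2728,.105,119)"
```

```text
t 7.05 pos [0.4263 0.2881 0.2264] yaw 120.4 F [-0.2 -0.2  0.3] M [ 0.06  0.03 -0.  ] open 0.5 q7 1.04
shift units [ 0.0176 -0.0636  0.1535] turn units [-0.0086  0.0002  0.0077]
```

Emit:
{"op": "apply_moves", "data": {
  "series": [
    {"x": 0.009, "y": -0.032, "z": 0, "wx": -0.009, "wy": 0, "wz": 0, "fingers": 0},
    {"x": 0.009, "y": -0.032, "z": 0, "wx": 0, "wy": 0, "wz": 0, "fingers": 0},
    {"x": 0, "y": 0, "z": 0.04, "wx": 0, "wy": 0, "wz": 0, "fingers": 0},
    {"x": 0, "y": 0, "z": 0.04, "wx": 0, "wy": 0, "wz": 0, "fingers": 0},
    {"x": 0, "y": 0, "z": 0, "wx": 0, "wy": 0, "wz": 0, "fingers": 0}
  ]
}}

```text
clock: 7.68
tool_pos: [0.3716, 0.2734, 0.1584]
eef_rot: [0.505, 0.863, -0.001, -0.001]
contact_force: [-0.9, -0.3, 0.8]
opening: 0.5
```

```bash
python3 -c "
from h import *
go(.3725,.2728,.105,119)"
```

```text
t 7.675 pos [0.3716 0.2734 0.1584] yaw 119.3 F [-0.9 -0.3  0.8] M [ 0.04  0.02 -0.07] open 0.5 q7 0.85
shift units [-0.0012  0.0008  0.0668] turn units [-0.0012 -0.0002  0.0018]
```

Emit:
{"op": "apply_moves", "data": {
  "series": [
    {"x": -0.001, "y": 0.001, "z": 0.035, "wx": 0, "wy": 0, "wz": 0, "fingers": 0},
    {"x": 0, "y": 0, "z": 0.031, "wx": 0, "wy": 0, "wz": 0, "fingers": 0},
    {"x": 0, "y": 0, "z": 0, "wx": 0, "wy": 0, "wz": 0, "fingers": -0.8},
    {"x": 0, "y": 0, "z": 0, "wx": 0, "wy": 0, "wz": 0, "fingers": -1},
    {"x": 0, "y": 0, "z": 0, "wx": 0, "wy": 0, "wz": 0, "fingers": -1},
    {"x": 0, "y": 0, "z": 0, "wx": 0, "wy": 0, "wz": 0, "fingers": -1}
  ],
  "force": 12
}}

```text
clock: 8.43
tool_pos: [0.3749, 0.2749, 0.1081]
eef_rot: [0.509, 0.861, 0.001, -0.0]
contact_force: [0.3, 1.5, -15.1]
opening: 0.211
```

```bash
cat > arc.py <<'E'
from h import *
import sys
# rows of tool-frame shifts along the post arc to target azimuth
tgt=float(sys.argv[1]); n=int(sys.argv[2])
s=get_state(); r=R.from_quat(s['eef_rot']); c=np.array([.5005,.315]); v=s['tool_pos'][:2]-c
rad=np.hypot(*v); a=np.degrees(np.arctan2(v[1],v[0]))%360
print('t',s['clock'],'z',s['tool_pos'][2].round(4),'az',a.round(2),'rad',rad.round(4),'F',s['contact_force'].round(1),'M',s['moment'].round(2),'open',round(s['opening'],3),'rv',r.as_rotvec().round(3))
A=np.radians(np.linspace(a,tgt,n+1)); rr=np.linspace(rad,.1355,n+1)
P=np.c_[c[0]+rr*np.cos(A),c[1]+rr*np.sin(A)]
for D in np.diff(P,axis=0): print((r.inv().apply([*D,0])/.8).round(4))
E
python3 arc.py 252 10
```

```text
t 8.425 z 0.1081 az 197.69 rad 0.1318 F [  0.3   1.5 -15.1] M [ 0.32 -0.17  0.03] open 0.211 rv [-1.598 -2.704 -0.004]
[-0.0154 -0.0027 -0.    ]
[-0.0156 -0.0013 -0.    ]
[-0.0157  0.0002 -0.    ]
[-0.0157  0.0017 -0.    ]
[-0.0155  0.0032 -0.    ]
[-0.0152  0.0047 -0.    ]
[-0.0147  0.0061 -0.    ]
[-0.0141  0.0075 -0.    ]
[-0.0134  0.0088 -0.    ]
[-0.0125  0.01    0.    ]
```

Emit:
{"op": "apply_moves", "data": {
  "series": [
    {"x": -0.004, "y": 0, "z": 0.002, "wx": 0, "wy": 0, "wz": 0, "fingers": -1},
    {"x": -0.01, "y": -0.001, "z": 0.001, "wx": 0, "wy": 0, "wz": 0, "fingers": -1}
  ]
}}

```text
clock: 8.68
tool_pos: [0.3778, 0.2665, 0.1077]
eef_rot: [0.507, 0.862, 0.003, -0.001]
contact_force: [-4.4, 0.7, 4.9]
opening: 0.212
```

```bash
python3 arc.py 252 9
```

```text
t 8.675 z 0.1077 az 201.59 rad 0.1319 F [-4.4  0.7  4.9] M [0.22 0.9  0.17] open 0.212 rv [-1.592 -2.706 -0.008]
[-0.016  -0.0018 -0.0001]
[-0.0162 -0.0002 -0.0001]
[-0.0162  0.0014 -0.0001]
[-0.016   0.0029 -0.0001]
[-0.0157  0.0045 -0.0001]
[-0.0152  0.006  -0.    ]
[-0.0146  0.0075 -0.    ]
[-0.0139  0.0089 -0.    ]
[-0.013   0.0103 -0.    ]
```

Emit:
{"op": "apply_moves", "data": {
  "series": [
    {"x": -0.016, "y": -0.002, "z": 0, "wx": 0, "wy": 0, "wz": 0, "fingers": -1},
    {"x": -0.016, "y": 0, "z": 0, "wx": 0, "wy": 0, "wz": 0, "fingers": -1},
    {"x": -0.016, "y": 0.001, "z": 0, "wx": 0, "wy": 0, "wz": 0, "fingers": -1},
    {"x": -0.016, "y": 0.003, "z": 0, "wx": 0, "wy": 0, "wz": 0, "fingers": -1}
  ]
}}

```text
clock: 9.18
tool_pos: [0.4036, 0.2205, 0.1079]
eef_rot: [0.505, 0.863, 0.002, -0.002]
contact_force: [-2.4, 1.0, 0.1]
opening: 0.212
```

```bash
python3 arc.py 252 6
```

```text
t 9.175 z 0.1079 az 224.27 rad 0.1353 F [-2.4  1.   0.1] M [0.27 0.5  0.2 ] open 0.212 rv [-1.585 -2.708 -0.007]
[-0.013   0.004  -0.0001]
[-0.0127  0.0051 -0.0001]
[-0.0122  0.0061 -0.0001]
[-0.0117  0.007  -0.0001]
[-0.0111  0.008  -0.    ]
[-0.0104  0.0088 -0.    ]
```

Emit:
{"op": "apply_moves", "data": {
  "series": [
    {"x": -0.013, "y": 0.004, "z": 0, "wx": 0, "wy": 0, "wz": 0, "fingers": -1},
    {"x": -0.013, "y": 0.005, "z": 0, "wx": 0, "wy": 0, "wz": 0, "fingers": -1},
    {"x": -0.012, "y": 0.006, "z": 0, "wx": 0, "wy": 0, "wz": 0, "fingers": -1},
    {"x": -0.012, "y": 0.007, "z": 0, "wx": 0, "wy": 0, "wz": 0, "fingers": -1},
    {"x": -0.011, "y": 0.008, "z": 0, "wx": 0, "wy": 0, "wz": 0, "fingers": -1},
    {"x": 0, "y": 0, "z": 0, "wx": 0, "wy": 0, "wz": 0, "fingers": -1}
  ]
}}

```text
clock: 9.93
tool_pos: [0.454, 0.1858, 0.1081]
eef_rot: [0.507, 0.862, 0.003, -0.001]
contact_force: [0.0, -0.4, -0.4]
opening: 0.212
```

```bash
python3 arc.py 254 2
```

```text
t 9.925 z 0.1081 az 250.21 rad 0.1373 F [ 0.  -0.4 -0.4] M [0.02 0.1  0.21] open 0.212 rv [-1.592 -2.706 -0.009]
[-0.0034  0.0046  0.    ]
[-0.0033  0.0047  0.    ]
```

Emit:
{"op": "apply_moves", "data": {
  "series": [
    {"x": 0, "y": 0, "z": 0, "wx": 0, "wy": 0, "wz": 0, "fingers": -0.3},
    {"x": 0, "y": 0, "z": 0, "wx": 0, "wy": 0, "wz": 0, "fingers": 0},
    {"x": 0, "y": 0, "z": 0, "wx": 0, "wy": 0, "wz": 0, "fingers": 0},
    {"x": 0, "y": 0, "z": -0.06, "wx": 0, "wy": 0, "wz": 0, "fingers": 0},
    {"x": 0, "y": 0, "z": -0.06, "wx": 0, "wy": 0, "wz": 0, "fingers": 0},
    {"x": 0, "y": 0, "z": -0.05, "wx": 0, "wy": 0, "wz": 0, "fingers": 0},
    {"x": 0, "y": 0, "z": 0, "wx": 0, "wy": 0, "wz": 0, "fingers": 0}
  ]
}}

```text
clock: 10.8
tool_pos: [0.4537, 0.186, 0.2475]
eef_rot: [0.507, 0.862, 0.002, -0.001]
contact_force: [-0.4, 0.4, 0.1]
opening: 0.5
```

Run:
```python
from h import *
t=np.radians(250.2); c=np.array([.5005,.315]); u=np.array([np.cos(t),np.sin(t)])
print('expect tbar',c+.07*u,'post',c+.135*u)
look('w4',tb=c+.07*u,po=c+.135*u); look('t4','top',tb=c+.07*u,po=c+.135*u)
go(*(c+.07*u),.136,250.2-63.9-90)
```

```text
expect tbar [0.47678835 0.24913835] post [0.45477038 0.1879811 ]
w4 tbar 649 top z 0.1608 [array([477. , 246.9]), array([57.6, 14.3]), np.float64(7.2)]
w4 post 365 top z 0.1283 [array([455.5, 186.8]), array([16.1, 16.1]), np.float64(28.5)]
t4 tbar 16 top z 0.1605 [array([494.8, 250. ]), array([20.9,  8.1]), np.float64(11.3)]
t4 post 4 top z 0.1268 [array([447.4, 184.1]), array([0.4, 5.8]), np.float64(28.6)]
t 10.9 pos [0.4522 0.1847 0.2449] yaw 119.1 F [ 0.   0.6 -0.9] M [ 0.04 -0.01 -0.04] open 0.5 q7 1.18
shift units [0.0549 0.0665 0.1361] turn units [-0.0011 -0.001   0.1266]
```

View pics/w4.png

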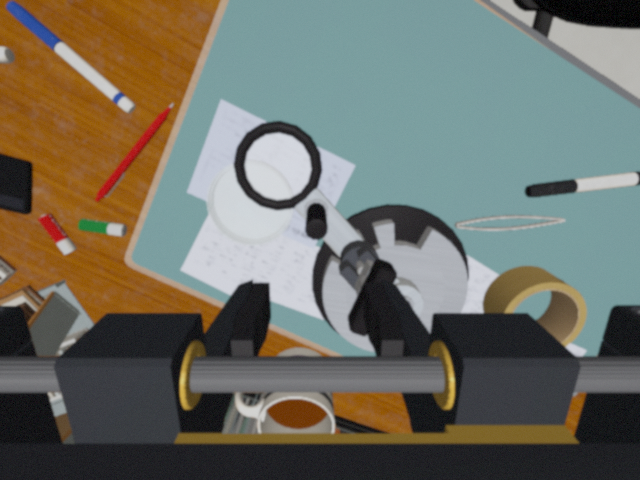

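Picture 6 (wrist): lens now at (278,165) near the dish at (250,200), arm past the middle notch, T-bar at (370,290) crosswise and up. Going back to the T-bar.

Emit:
{"op": "apply_moves", "data": {
  "series": [
    {"x": 0, "y": 0, "z": 0, "wx": 0, "wy": 0, "wz": 0.05, "fingers": 0},
    {"x": 0, "y": 0, "z": 0, "wx": 0, "wy": 0, "wz": 0.05, "fingers": 0},
    {"x": 0, "y": 0, "z": 0, "wx": 0, "wy": 0, "wz": 0.025, "fingers": 0},
    {"x": 0.03, "y": 0.018, "z": 0, "wx": 0, "wy": 0, "wz": 0, "fingers": 0},
    {"x": 0.03, "y": 0.018, "z": 0, "wx": 0, "wy": 0, "wz": 0, "fingers": 0},
    {"x": 0, "y": 0, "z": 0, "wx": 0, "wy": 0, "wz": 0, "fingers": 0}
  ]
}}

```text
clock: 11.65
tool_pos: [0.4706, 0.232, 0.234]
eef_rot: [0.67, 0.742, -0.011, -0.005]
contact_force: [-0.1, -0.5, -0.5]
opening: 0.505
```

Run:
```python
from h import *
look('w5',tb=(.477,.2475))
go(.477,.2475,.136,97.2)
```

```text
w5 tbar 1575 top z 0.1611 [array([477.4, 247.9]), array([58.8, 15.7]), np.float64(6.5)]
t 11.7 pos [0.47   0.2303 0.2338] yaw 95.8 F [-0.6 -0.8 -0.9] M [ 0.02 -0.04  0.02] open 0.504 q7 0.81
shift units [0.0218 0.0138 0.1217] turn units [-0.0078  0.0032 -0.0078]
```

Emit:
{"op": "apply_moves", "data": {
  "series": [
    {"x": 0.022, "y": 0.014, "z": 0.01, "wx": -0.008, "wy": 0.003, "wz": -0.005, "fingers": 0},
    {"x": 0, "y": 0, "z": 0.04, "wx": 0, "wy": 0, "wz": 0, "fingers": 0},
    {"x": 0, "y": 0, "z": 0.025, "wx": 0, "wy": 0, "wz": 0, "fingers": 0},
    {"x": 0, "y": 0, "z": 0, "wx": 0, "wy": 0, "wz": 0, "fingers": 0}
  ]
}}

```text
clock: 12.2
tool_pos: [0.4786, 0.2481, 0.1691]
eef_rot: [0.664, 0.748, -0.0, 0.001]
contact_force: [-0.6, 0.1, 0.5]
opening: 0.502
```

```bash
python3 -c "
from h import *
go(.4773,.2478,.1345,96.5)"
```

```text
t 12.2 pos [0.4786 0.2481 0.1691] yaw 96.8 F [-0.6  0.1  0.5] M [-0.    0.02  0.04] open 0.502 q7 0.74
shift units [-0.0001 -0.0017  0.0433] turn units [0.0003 0.0005 0.0014]
```

Emit:
{"op": "apply_moves", "data": {
  "series": [
    {"x": 0, "y": -0.002, "z": 0.022, "wx": 0, "wy": 0, "wz": 0.001, "fingers": 0},
    {"x": 0, "y": 0, "z": 0.019, "wx": 0, "wy": 0, "wz": 0, "fingers": 0},
    {"x": 0, "y": 0, "z": 0, "wx": 0, "wy": 0, "wz": 0, "fingers": -0.7},
    {"x": 0, "y": 0, "z": 0, "wx": 0, "wy": 0, "wz": 0, "fingers": -1},
    {"x": 0, "y": 0, "z": 0, "wx": 0, "wy": 0, "wz": 0, "fingers": -1},
    {"x": 0, "y": 0, "z": 0, "wx": 0, "wy": 0, "wz": 0, "fingers": -1}
  ],
  "force": 25
}}

```text
clock: 12.95
tool_pos: [0.4786, 0.2484, 0.1375]
eef_rot: [0.665, 0.746, 0.002, 0.002]
contact_force: [-0.1, -0.1, -5.3]
opening: 0.176
```

Emit:
{"op": "apply_moves", "data": {
  "series": [
    {"x": 0, "y": 0, "z": -0.003, "wx": 0, "wy": 0, "wz": 0, "fingers": -1},
    {"x": 0, "y": 0, "z": -0.002, "wx": 0, "wy": 0, "wz": 0, "fingers": -1},
    {"x": 0, "y": 0, "z": 0, "wx": 0, "wy": 0, "wz": 0, "fingers": -1}
  ]
}}

```text
clock: 13.32
tool_pos: [0.4785, 0.2483, 0.1405]
eef_rot: [0.665, 0.746, 0.002, 0.001]
contact_force: [1.3, 0.8, -10.0]
opening: 0.18
```

```bash
python3 -c "
from h import *
go(.4773,.2478,.1375,160.2)"
```

```text
t 13.325 pos [0.4785 0.2483 0.1405] yaw 96.6 F [  1.3   0.8 -10. ] M [ 0.32 -0.37  0.02] open 0.18 q7 0.71
shift units [-0.0005 -0.0016  0.0037] turn units [ 0.0013  0.0007 -0.3536]
```

Emit:
{"op": "apply_moves", "data": {
  "series": [
    {"x": 0, "y": 0, "z": 0, "wx": 0, "wy": 0, "wz": -0.05, "fingers": -1},
    {"x": 0, "y": 0, "z": 0, "wx": 0, "wy": 0, "wz": -0.05, "fingers": -1},
    {"x": 0, "y": 0, "z": 0, "wx": 0, "wy": 0, "wz": -0.05, "fingers": -1},
    {"x": 0, "y": 0, "z": 0, "wx": 0, "wy": 0, "wz": -0.05, "fingers": -1},
    {"x": 0, "y": 0, "z": 0, "wx": 0, "wy": 0, "wz": -0.05, "fingers": -1},
    {"x": 0, "y": 0, "z": 0, "wx": 0, "wy": 0, "wz": -0.05, "fingers": -1}
  ]
}}

```text
clock: 14.08
tool_pos: [0.4779, 0.2491, 0.1394]
eef_rot: [0.239, 0.971, 0.001, 0.001]
contact_force: [0.6, 1.5, -9.2]
opening: 0.179
```

```bash
python3 -c "
from h import *
go(.4773,.2478,.1375,160.2)"
```

```text
t 14.075 pos [0.4779 0.2491 0.1394] yaw 152.3 F [ 0.6  1.5 -9.2] M [0.48 0.05 0.02] open 0.179 q7 1.41
shift units [-0.0001 -0.0018  0.0024] turn units [ 0.0008  0.0007 -0.0439]
```

Last 8° then let it down gently toward the plate.

Emit:
{"op": "apply_moves", "data": {
  "series": [
    {"x": 0, "y": 0, "z": 0, "wx": 0, "wy": 0, "wz": -0.045, "fingers": -1},
    {"x": 0, "y": 0, "z": 0, "wx": 0, "wy": 0, "wz": 0, "fingers": -1},
    {"x": 0, "y": 0, "z": 0.003, "wx": 0, "wy": 0, "wz": 0, "fingers": -1},
    {"x": 0, "y": 0, "z": 0.003, "wx": 0, "wy": 0, "wz": 0, "fingers": -1},
    {"x": 0, "y": 0, "z": 0.003, "wx": 0, "wy": 0, "wz": 0, "fingers": -1},
    {"x": 0, "y": 0, "z": 0, "wx": 0, "wy": 0, "wz": 0, "fingers": -1}
  ]
}}

```text
clock: 14.82
tool_pos: [0.4783, 0.2491, 0.133]
eef_rot: [0.171, 0.985, 0.001, 0.002]
contact_force: [-0.5, -0.3, -3.6]
opening: 0.177
```

```bash
python3 -c "
from h import *
go(.4773,.2478,.1335,160.2)"
```

```text
t 14.825 pos [0.4783 0.2491 0.133 ] yaw 160.3 F [-0.5 -0.3 -3.6] M [0.07 0.24 0.01] open 0.177 q7 1.51
shift units [ 0.0006 -0.002  -0.0006] turn units [0.0008 0.0013 0.0005]
```

Pin is riding on the plate (lift ≈15 mm). Releasing and going to the post.

Emit:
{"op": "apply_moves", "data": {
  "series": [
    {"x": 0, "y": 0, "z": 0, "wx": 0, "wy": 0, "wz": 0, "fingers": -0.3},
    {"x": 0, "y": 0, "z": 0, "wx": 0, "wy": 0, "wz": 0, "fingers": 0},
    {"x": 0, "y": 0, "z": 0, "wx": 0, "wy": 0, "wz": 0, "fingers": 0},
    {"x": 0, "y": 0, "z": -0.05, "wx": 0, "wy": 0, "wz": 0, "fingers": 0},
    {"x": 0, "y": 0, "z": -0.04, "wx": 0, "wy": 0, "wz": 0, "fingers": 0},
    {"x": 0, "y": -0.04, "z": 0, "wx": 0, "wy": 0, "wz": 0, "fingers": 0},
    {"x": 0, "y": -0.043, "z": 0, "wx": 0, "wy": 0, "wz": 0, "fingers": 0},
    {"x": 0, "y": 0, "z": 0, "wx": 0, "wy": 0, "wz": 0, "fingers": 0}
  ]
}}

```text
clock: 15.82
tool_pos: [0.4556, 0.1865, 0.2085]
eef_rot: [0.171, 0.985, 0.002, 0.004]
contact_force: [-0.7, 0.2, 0.7]
opening: 0.507
```

```bash
python3 -c "
from h import *
look('w6',tb=(.4773,.2478),po=(.4555,.1868),zb=(.12,.17))
go(.4555,.1868,.107,160.2)"
```

```text
w6 tbar 924 top z 0.1565 [array([474.6, 237. ]), array([37. , 15.5]), np.float64(70.9)]
w6 post 495 top z 0.1284 [array([456.9, 185.7]), array([16.9, 16.7]), np.float64(70.2)]
t 15.875 pos [0.4562 0.1884 0.2088] yaw 160.4 F [-0.6  0.5 -0.1] M [ 0.11  0.09 -0.03] open 0.499 q7 1.65
shift units [ 0.001  -0.0032  0.1272] turn units [0.0024 0.0021 0.0011]
```

Emit:
{"op": "apply_moves", "data": {
  "series": [
    {"x": -0.001, "y": -0.003, "z": 0.04, "wx": 0.002, "wy": 0.002, "wz": 0, "fingers": 0},
    {"x": 0, "y": 0, "z": 0.045, "wx": 0, "wy": 0, "wz": 0, "fingers": 0},
    {"x": 0, "y": 0, "z": 0.03, "wx": 0, "wy": 0, "wz": 0, "fingers": 0},
    {"x": 0, "y": 0, "z": 0, "wx": 0, "wy": 0, "wz": 0, "fingers": 0}
  ]
}}

```text
clock: 16.38
tool_pos: [0.4598, 0.1931, 0.1153]
eef_rot: [0.169, 0.986, 0.005, 0.002]
contact_force: [0.1, -0.4, 0.6]
opening: 0.5
```

```bash
python3 -c "
from h import *
go(.4567,.1862,.107,160.2)"
```

```text
t 16.375 pos [0.4598 0.1931 0.1153] yaw 160.6 F [ 0.1 -0.4  0.6] M [0.1  0.13 0.04] open 0.5 q7 1.49
shift units [ 0.0009 -0.0095  0.0103] turn units [0.0033 0.0009 0.002 ]
```

Emit:
{"op": "apply_moves", "data": {
  "series": [
    {"x": 0.001, "y": -0.009, "z": 0.01, "wx": 0.003, "wy": 0.001, "wz": 0, "fingers": 0},
    {"x": 0, "y": 0, "z": 0, "wx": 0, "wy": 0, "wz": 0, "fingers": -0.4},
    {"x": 0, "y": 0, "z": 0, "wx": 0, "wy": 0, "wz": 0, "fingers": -1},
    {"x": 0, "y": 0, "z": 0, "wx": 0, "wy": 0, "wz": 0, "fingers": -1},
    {"x": 0, "y": 0, "z": 0, "wx": 0, "wy": 0, "wz": 0, "fingers": -1}
  ],
  "force": 8
}}

```text
clock: 17.0
tool_pos: [0.4584, 0.1882, 0.109]
eef_rot: [0.169, 0.986, 0.002, 0.001]
contact_force: [2.4, 0.0, -5.9]
opening: 0.21
```

```bash
python3 arc.py 261 8
```

```text
t 17.0 z 0.109 az 251.62 rad 0.1337 F [ 2.4  0.  -5.9] M [ 0.14 -0.29  0.06] open 0.21 rv [0.53  3.094 0.007]
[-0.0034 -0.0002  0.    ]
[-0.0034 -0.0001  0.    ]
[-0.0034 -0.      0.    ]
[-0.0035  0.      0.    ]
[-0.0035  0.0001  0.    ]
[-0.0035  0.0002  0.    ]
[-0.0035  0.0002  0.    ]
[-0.0035  0.0003  0.    ]
```

Emit:
{"op": "apply_moves", "data": {
  "series": [
    {"x": -0.004, "y": 0, "z": 0, "wx": 0, "wy": 0, "wz": 0, "fingers": -1},
    {"x": -0.004, "y": 0, "z": 0, "wx": 0, "wy": 0, "wz": 0, "fingers": -1},
    {"x": -0.004, "y": 0, "z": 0, "wx": 0, "wy": 0, "wz": 0, "fingers": -1},
    {"x": -0.004, "y": 0, "z": 0, "wx": 0, "wy": 0, "wz": 0, "fingers": -1},
    {"x": -0.004, "y": 0, "z": 0, "wx": 0, "wy": 0, "wz": 0, "fingers": -1},
    {"x": -0.004, "y": 0, "z": 0, "wx": 0, "wy": 0, "wz": 0, "fingers": -1}
  ]
}}

```text
clock: 17.75
tool_pos: [0.4731, 0.183, 0.1088]
eef_rot: [0.167, 0.986, 0.002, -0.002]
contact_force: [-4.2, 1.3, -1.1]
opening: 0.209
```

```bash
python3 arc.py 265 4
```

```text
t 17.75 z 0.1088 az 258.27 rad 0.1348 F [-4.2  1.3 -1.1] M [0.51 0.82 0.06] open 0.209 rv [-0.523 -3.094 -0.007]
[-0.0049  0.0005 -0.    ]
[-0.0049  0.0006 -0.    ]
[-0.0049  0.0008 -0.    ]
[-0.0049  0.0009 -0.    ]
```

Emit:
{"op": "apply_moves", "data": {
  "series": [
    {"x": -0.004, "y": 0, "z": 0, "wx": 0, "wy": 0, "wz": 0, "fingers": -1},
    {"x": -0.004, "y": 0.0005, "z": 0, "wx": 0, "wy": 0, "wz": 0, "fingers": -1},
    {"x": -0.004, "y": 0.0005, "z": 0, "wx": 0, "wy": 0, "wz": 0, "fingers": -1}
  ]
}}

```text
clock: 18.12
tool_pos: [0.4856, 0.1803, 0.1091]
eef_rot: [0.167, 0.986, 0.003, 0.0]
contact_force: [-1.9, 1.3, -2.2]
opening: 0.211
```

```bash
python3 arc.py 265 1
```

```text
t 18.125 z 0.1091 az 263.7 rad 0.1355 F [-1.9  1.3 -2.2] M [0.47 0.35 0.05] open 0.211 rv [0.526 3.097 0.009]
[-0.0037  0.0009  0.    ]
```

Emit:
{"op": "apply_moves", "data": {
  "series": [
    {"x": -0.003, "y": 0.0005, "z": 0, "wx": 0, "wy": 0, "wz": 0, "fingers": -1},
    {"x": -0.003, "y": 0.0005, "z": 0, "wx": 0, "wy": 0, "wz": 0, "fingers": -1}
  ]
}}

```text
clock: 18.38
tool_pos: [0.4912, 0.1794, 0.1091]
eef_rot: [0.168, 0.986, 0.003, 0.0]
contact_force: [-0.3, 2.2, -1.8]
opening: 0.212
```

```bash
python3 arc.py 265 1
```

```text
t 18.375 z 0.1091 az 266.08 rad 0.136 F [-0.3  2.2 -1.8] M [0.36 0.37 0.14] open 0.212 rv [0.527 3.097 0.01 ]
[ 0.0032 -0.0003 -0.    ]
```

Run:
```python
from h import *
for n in('scene','wrist','top'):
    look('l1'+n,n,zb=(.125,.165),tb=(.4955,.245))
```

```text
l1scene tbar 313 top z 0.1419 [array([492.6, 246.2]), array([59.5, 15.8]), np.float64(85.6)]
l1wrist tbar 1140 top z 0.1416 [array([494.8, 223.6]), array([20.4, 15.7]), np.float64(86.3)]
l1top tbar 279 top z 0.1413 [array([494.9, 245.6]), array([57.6, 15.2]), np.float64(86.8)]
```

Emit:
{"op": "apply_moves", "data": {
  "series": [
    {"x": -0.003, "y": 0.0005, "z": 0, "wx": 0, "wy": 0, "wz": 0, "fingers": -1},
    {"x": -0.003, "y": 0.0005, "z": 0, "wx": 0, "wy": 0, "wz": 0, "fingers": -1}
  ]
}}

```text
clock: 18.77
tool_pos: [0.4936, 0.179, 0.109]
eef_rot: [0.167, 0.986, 0.003, -0.002]
contact_force: [-7.3, 2.2, 2.5]
opening: 0.213
```

```bash
python3 arc.py 265 1
```

```text
t 18.775 z 0.109 az 267.1 rad 0.1362 F [-7.3  2.2  2.5] M [0.54 1.72 0.04] open 0.213 rv [-0.524 -3.094 -0.008]
[ 0.0062 -0.0008  0.    ]
```

The T-bar top is back at 0.1415 (home) and the push is now resisted; feel the other flank, then centre and release.

Emit:
{"op": "apply_moves", "data": {
  "series": [
    {"x": 0.004, "y": 0, "z": 0, "wx": 0, "wy": 0, "wz": 0, "fingers": -1},
    {"x": 0.004, "y": 0, "z": 0, "wx": 0, "wy": 0, "wz": 0, "fingers": -1},
    {"x": 0.004, "y": 0, "z": 0, "wx": 0, "wy": 0, "wz": 0, "fingers": -1}
  ]
}}

```text
clock: 19.15
tool_pos: [0.4867, 0.1793, 0.1091]
eef_rot: [0.169, 0.986, 0.001, 0.0]
contact_force: [0.8, -1.7, -0.8]
opening: 0.21
```

```bash
python3 arc.py 265 1
```

```text
t 19.15 z 0.1091 az 264.21 rad 0.1363 F [ 0.8 -1.7 -0.8] M [-0.23 -0.31 -0.14] open 0.21 rv [5.320e-01 3.096e+00 3.000e-03]
[-0.002   0.0016  0.    ]
```

Emit:
{"op": "apply_moves", "data": {
  "series": [
    {"x": 0.004, "y": 0, "z": 0, "wx": 0, "wy": 0, "wz": 0, "fingers": -1},
    {"x": 0.004, "y": 0, "z": 0, "wx": 0, "wy": 0, "wz": 0, "fingers": -1}
  ]
}}

```text
clock: 19.4
tool_pos: [0.4837, 0.1794, 0.1091]
eef_rot: [0.171, 0.985, 0.0, 0.003]
contact_force: [9.7, -2.8, -7.2]
opening: 0.214
```

```bash
python3 arc.py 265 1
```

```text
t 19.4 z 0.1091 az 262.95 rad 0.1366 F [ 9.7 -2.8 -7.2] M [-0.57 -1.94 -0.01] open 0.214 rv [0.535 3.09  0.   ]
[-0.0056  0.0027  0.    ]
```

Blocked both ways (263.0°…267.1°): locked. Centre, let go, go up.

Emit:
{"op": "apply_moves", "data": {
  "series": [
    {"x": -0.005, "y": 0, "z": 0, "wx": 0, "wy": 0, "wz": 0, "fingers": -1},
    {"x": 0, "y": 0, "z": 0, "wx": 0, "wy": 0, "wz": 0, "fingers": -0.3},
    {"x": 0, "y": 0, "z": 0, "wx": 0, "wy": 0, "wz": 0, "fingers": 0},
    {"x": 0, "y": 0, "z": 0, "wx": 0, "wy": 0, "wz": 0, "fingers": 0},
    {"x": 0, "y": 0, "z": -0.05, "wx": 0, "wy": 0, "wz": 0, "fingers": 0},
    {"x": 0, "y": 0, "z": -0.06, "wx": 0, "wy": 0, "wz": 0, "fingers": 0},
    {"x": 0, "y": 0, "z": -0.06, "wx": 0, "wy": 0, "wz": 0, "fingers": 0},
    {"x": 0, "y": 0, "z": 0, "wx": 0, "wy": 0, "wz": 0, "fingers": 0}
  ]
}}

```text
clock: 20.4
tool_pos: [0.4843, 0.1808, 0.2491]
eef_rot: [0.168, 0.986, 0.001, 0.001]
contact_force: [0.4, -0.3, 0.2]
opening: 0.501
```

Run:
```python
from h import *
for n in('scene','wrist','top'): look('f'+n,n,zb=(.125,.165),tb=(.4945,.2455),po=(.488,.18))
z=np.load('pics/fwrist.npz');C=cloud(z['d'],z['K'],z['T']);X,Y,H=C[...,0],C[...,1],C[...,2]
m=(z['d']>0)&(H>.015)&(H<.024)&(np.hypot(X-.494,Y-.1265)<.06); print('dish',m.sum(),cv2.minEnclosingCircle((C[m][:,:2]*1000).astype(np.float32)))
go(.49,.18,.25,160)
a=cv2.imread('pics/fscene.png');b=cv2.imread('pics/fwrist.png')
cv2.imwrite('pics/f2.png',np.vstack([a[150:400,100:500],b[0:300,100:500]]))
```

```text
fscene tbar 311 top z 0.142 [array([491.2, 246.7]), array([58.4, 16.1]), np.float64(84.0)]
fscene post 98 top z 0.1283 [array([485.6, 182.3]), array([17.6, 16.9]), np.float64(1.3)]
fwrist tbar 1052 top z 0.1423 [array([494.8, 244. ]), array([59.2, 16.1]), np.float64(84.1)]
fwrist post 359 top z 0.1284 [array([488. , 179.1]), array([16.5, 15.3]), np.float64(70.7)]
ftop tbar 257 top z 0.1412 [array([493.7, 245.9]), array([57.1, 16.2]), np.float64(84.4)]
ftop post none
dish 963 ((498.6448059082031, 125.0217514038086), 47.40642166137695)
t 20.55 pos [0.4823 0.1786 0.2451] yaw 160.6 F [-0.2 -0.   0.3] M [ 0.12  0.02 -0.04] open 0.504 q7 1.78
shift units [-0.0085  0.0048 -0.0062] turn units [-0.0013 -0.0013  0.0036]
```

View pics/f2.png

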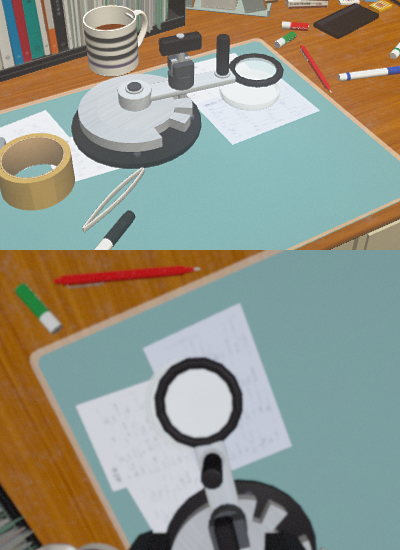

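Picture 7: the lens (198,402 in the lower part) is over the dish, the T-bar is down and in line with the arm, and the gripper is clear. Dish position matches within the occlusion. Handing in.

```bash
python3 -c "
from plant import *
print(finish_job())"
```

```text
the job is handed in; nothing more can be done
None
```

The magnifier is over the petri dish and locked in its last notch. I handed the job in at about 20.6 s of the 72 s allowed.

**What I did:**
1. I pulled the plunger up 23 mm, turned it about 64° (1.1 rad) clockwise, let it down on its collar and let go. Its top measured 19 mm above home, so it stayed out by itself.
2. I swung the arm by the post to about 0.9 rad, past the middle notch, and let go.
3. I turned the plunger back, which put the pin on the plate (top 15 mm above home).
4. I swung the arm slowly by the post until the pin dropped, then let go and moved the gripper up clear.

**Last checks:**
- **Pin:** the T-bar top read 0.141–0.142 m in all three cameras, the same as the fully home reading at the start.
- **Lock:** pushing the arm by the post was resisted both ways, at about 7–10 N. The post moved only between about 263° and 267° of direction, with the notch seen at about 265°.
- **Dish:** the last wrist view gave its centre about 4 mm from the first reading. The lens covered part of it by then and nothing touched it, so I take this as measuring error. I did not confirm it with a clear view.
- **Gripper:** it is open, about 120 mm above the top of the post, with near-zero contact force.

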